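# Pump up the stain sprayer until its pressure pin is fully out

## Task

Bring the hand sprayer on the bench up to pressure so it is ready for staining the next stool: push its spring-loaded pump knob down with the fingertips, stroke after full stroke, until the brass pressure pin on its shoulder stands fully out, then leave the knob up and take the hand away. Only push the knob from above, never take it between the fingers; do not touch the pin, and leave the sprayer standing where it is and the other things undisturbed.

Things in the scene. Friction and masses are not known exactly. Their poses are not given: they have to be found in the camera images.
- sprayer: Hand sprayer standing loose, 1.2 to 2.4 kg, 248 mm tall. White tank, 116 mm diameter, 147 mm high; black cap (68 mm) and head above, up to 192 mm. Origin: centre of its underside, z up the tank's axis. Brass nozzle to -y (to 81 mm from the axis, 177 mm up), black pistol handle with thumb lever to +y (to 127 mm, at most 199 mm up), pressure gauge on the shoulder at +x.
- knob_top (a point): Centre of the flat top of the pump knob: black, round, 46 mm in diameter (flat top about 38 mm), 20 mm thick, on a 12 mm steel rod on the tank's axis. 248 mm above the bench when up; moves with the knob, which goes straight down.
- pump_stroke (a joint): How far the knob is down, m: 0 up, 0.028 at its stiff rubber stop. Spring: 4 N at the top, 15 N at the bottom; let go, it comes up by itself within 0.4 s. Each full stroke (over 23 mm down, then back up to within 3 mm) raises the pin one step of 5 mm (the first stroke less or a little more); half strokes do not add up.
- pin_rise (a joint): How far the pressure pin stands out, m: 0 in, about 0.025 (0.0235 to 0.0265) fully out; further strokes then change nothing. Starts between 0 and 0.012 and stays where pumping brings it, 0.0185 to 0.0205 one step before the end: 3 to 6 full strokes are needed.
- pin_tip (a point): Centre of the top of the pressure pin: brass, 10 mm in diameter, rising straight up out of a round black boss (21 mm wide, top 157 mm up) on the shoulder, 45 mm from the knob's axis to the sprayer's +x. Its top is 159 mm above the bench when in, 184 mm when fully out.
- gauge_pin: The same brass pressure pin as a body; origin at the centre of its top.
- bead_ring: Bystander: ring covered in white beads, 158 mm outer and 74 mm inner diameter, 42 mm thick, lying flat. Origin at the centre of its underside.
- stain_tin: Bystander: closed round tin of wood stain, 72 mm in diameter, 85 mm tall, upright. Origin at the centre of its underside.
- brush: Bystander: flat brush with a wooden handle, about 190 mm long, lying on the bench. Origin under its middle, x along it.
Mind the look-alikes: they are no part of the job. There is more than one size of the sprayer; the one meant has the size given above.

How it is judged:
By the outcome, as a careful person would: the job done as asked, in the order asked, and still so for the second after the job is handed in, with the robot touching nothing.
It also fails if it takes over 45 s, if anything falls off the work surface, if the arm or the gripper's body presses on something with over 40 N, if the wrist force passes 120 N, or if a joint passes its speed limit or range.

## Robot

A 6-joint arm with a two-finger parallel gripper is mounted at the origin on the work surface. World frame = base frame: x ahead of the robot, y to its left, z up, the work surface at z = 0. Lengths are in mm, angles in rad, forces in N, time in s.
With the tool pointing down it reaches from about 275 to 750 mm from the base axis. Payload 10.2 kg.
Tool frame: the origin (TCP) lies at the very end of the fingers, on their centre line; the grasp point (between the pads) lies 19 mm behind it; z points along the fingers, y is the line along which they close (so a half turn about z gives the same grasp; the last joint's range is limited). The gripper opens to 85 mm and grips with 20 to 120 N. Pads are 22 mm wide; open, the fingers measure 114 mm over their backs; the gripper's body (76 mm by 85 mm) begins 54 mm behind the grasp point. The pads swing forward as they close: fully open they stand 13 mm farther back than shut.
Start: joints at [1.064, 0.313, 1.498, -0, 1.331, -0.223], TCP at [147.016, 504.002, 231.294] pointing down, gripper open.
Joint ranges: [-2.94, 2.94], [-0.97, 2.17], [0.19, 2.56], [-1.23, 4.37], [0.02, 3.11], [-2.88, 2.88]. Speed limits (rad/s): [2.39, 2.39, 3.01, 3.14, 3.14, 3.14].

## Interface

Orientations are given as a unit quaternion [w, x, y, z].
In Python, from rig import ctrl, vision gives the robot as it stands. The module is installed in compiled form; this text tells all that it offers.
- The arm moves only by the tool play_rows, never from a script. Its arguments are lists of equal length, an entry for each row: "translation": the shift along the tool's x, y, z in m, a list of three; "rotation": the turn, a rotation vector about the tool's x, y, z in rad, a list of three; "gripper": the gripper's target within -1 to 1 (shut at 1, half-way at 0, fully open at -1). A call has 1 to 10 rows; each row is the pose to reach, as a shift and turn from the pose commanded when the call began, along the tool's axes at that moment; what a row does not reach only later rows make up. A row lasts 1/8 s, in which the tool goes at most 62.5 mm and 10.7 degrees, less where a joint would pass 70% of its speed; a pose out of reach is approached as far as the arm can. A call with a gripper value outside its range is refused whole. The fingers move at their own pace and stop on an object; "force" is the grip in N (left out, the last holds). Time passes only in rows, so rows that repeat a pose let the fingers close. It gives the time, the measured TCP pose, the force, the opening and the grip force at its end, in the units of the state.
- ctrl.sense(): the state, without advancing time (a new reading comes with each control period).
- vision.capture(name): name is "side" or "top" or "wrist"; returns a dict with "pixels" (384x512x3 uint8, red, green, blue), "vfov" (degrees; the focal length in pixels is half the picture's height over the tangent of half this angle, whatever the lens; pixels are square), "cx", "cy" (the principal point, pixels), "rvec" (rotation vector, rad) and "tvec" (3), from world to camera coordinates, as OpenCV has them; the wrist camera has in their place "mount" (4x4, takes a point from camera to tool coordinates, whose origin is the TCP and whose axes are the flange's). Camera axes: x right, y down, z forward; pixel columns grow to the right and rows downward; lengths in mm; the calibration is good to about 2 mm. A picture is of the moment at which its call begins: read the wrist's pose just before it. There is no depth.
- ctrl.finish_job(): hands the job in; it is judged then, once.
The state is a dict: "time_s": time; "joints": joint angles; "dq": joint speeds; "tau": joint torques, N m; "eef_pos": TCP position; "ee_rot": TCP orientation; "force": force on the tool from outside, world axes, zero at the start; "wrist_torque": the same for the moment, N m; "grip_width": opening from 0.0 (shut) to 1.0 (fully open); "grip_force": force on a finger pad.
Only numpy, scipy, OpenCV 4.12 (cv2) and the standard library are available. Lean on these libraries where they do the work, as an engineer would, in place of code of your own. Each camera call takes 0.05 s, during which the arm holds its last target. There are 200 camera calls.

## Working session

There is one attempt and no reset: what is moved stays moved. The work goes in short steps, Python scripts to look and compute and a tool call to move; the robot and the scene stay as the last step left them, time stands still between calls to the robot, and variables do not carry over. Pictures are saved under pics/ and viewed, at most 10 in all, crops included, and the job is handed in when it is done.

Besides the shell and the picture viewer there is one more tool, called after "Request:" in YAML: its name, and indented under it one key for each argument. play_rows: Moves the arm, as the interface text tells. Its arguments: {"type":"object","properties":{"translation":{"type":"array"},"rotation":{"type":"array"},"gripper":{"type":"array"},"force":{"type":"number"}},"required":["translation","rotation","gripper"]}

```bash
mkdir -p pics; cat > h.py <<'E'
import numpy as np,cv2
from rig import ctrl,vision
from scipy.spatial.transform import Rotation as R
def cam(n):
    s=ctrl.sense(); c=vision.capture(n); p=c['pixels']; H=p.shape[0]
    f=H/2/np.tan(np.radians(c['vfov'])/2)
    if n=='wrist':
        M=np.array(c['mount']); q=s['ee_rot']; T=R.from_quat([q[1],q[2],q[3],q[0]]).as_matrix()
        A=T@M[:3,:3]; o=T@M[:3,3]+np.array(s['eef_pos'])
    else:
        A=cv2.Rodrigues(np.array(c['rvec'],float))[0].T; o=-A@np.array(c['tvec'],float).ravel()
    return dict(p=p,f=f,cx=c['cx'],cy=c['cy'],A=A,o=o)
def ray(c,u,v): return c['o'],c['A']@np.array([(u-c['cx'])/c['f'],(v-c['cy'])/c['f'],1.])
def onz(c,u,v,z):
    o,d=ray(c,u,v); return o+d*(z-o[2])/d[2]
def proj(c,P):
    x=c['A'].T@(np.array(P,float)-c['o']); return c['f']*x[0]/x[2]+c['cx'],c['f']*x[1]/x[2]+c['cy']
def save(c,n): cv2.imwrite('pics/'+n,c['p'][:,:,::-1])
E
python3 - <<'E'
from h import *
s=ctrl.sense();print(s)
ps=[]
for n in('top','side'):
    c=cam(n);ps.append(c['p']);print(n,c['f'],c['cx'],c['cy'],c['o'],c['A'].tolist())
cv2.imwrite('pics/a.png',ps[0][:,:,::-1]);cv2.imwrite('pics/b.png',ps[1][:,:,::-1])
E
```

```text
{'time_s': 0.0, 'joints': array([ 1.06356616e+00,  3.13455628e-01,  1.49840797e+00, -7.77820693e-06,
        1.33099670e+00, -2.23391572e-01]), 'dq': array([-0.00183908,  0.00072225,  0.00148981,  0.00055239,  0.00074781,
        0.00088697]), 'tau': array([ 1.84128214e-03, -4.12255740e+01, -2.59744942e+01, -9.23185053e-05,
        4.16907744e-03, -3.38397939e-06]), 'eef_pos': array([146.90950791, 503.77076931, 230.74315395]), 'ee_rot': array([-2.22897978e-04,  1.41442430e-01,  9.89946280e-01, -5.93346164e-04]), 'force': array([-0.15289382,  0.0242017 , -0.16020161]), 'wrist_torque': array([-0.05487021, -0.01179623, -0.02827648]), 'grip_force': 0.0, 'grip_width': 1.0018248673406025}
top 480.2301067079499 257.4713697274491 187.8414513600752 [ 431.1929732    52.50713444 1374.90132809] [[-0.029315621208393594, -0.9945830786101898, 0.09972509260684086], [-0.9991924690492539, 0.03190087170491862, 0.02442834787131548], [-0.02747733881622559, -0.09892842931505247, -0.9947151158622427]]
side 362.66474446737567 259.02084737080344 188.88498464594224 [452.34250445 659.28572009 728.03160451] [[-0.9839588778460601, -0.1267980145302041, 0.12548780904582052], [-0.17819604336204856, 0.6653387500493717, -0.7249624251041227], [0.008431894095224102, -0.7356946453481485, -0.6772608743815258]]
```

View pics/a.png

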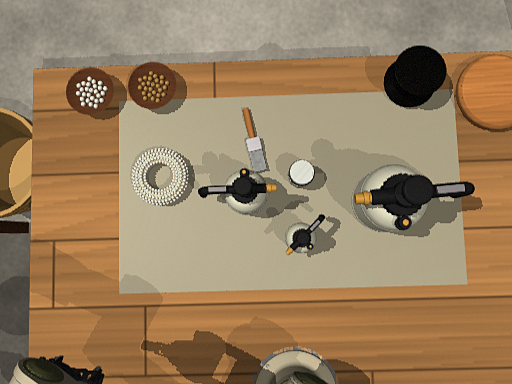

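View pics/b.png

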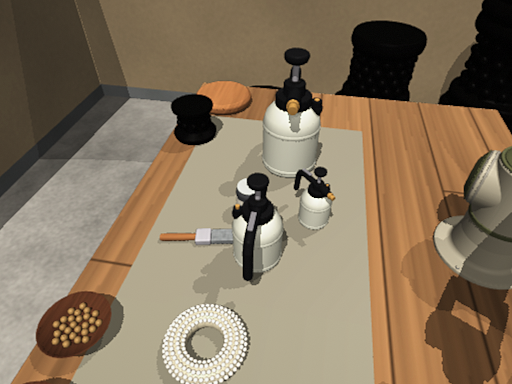

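The top view shows three sprayers: medium at (245,190), small at (302,238) and large at (400,200). I measure the tank widths and enlarge the medium one to confirm.

```bash
python3 - <<'E'
from h import *
t=cam('top');s=cam('side')
a=t['p'][150:230,190:290];b=s['p'][160:290,215:305]
a=cv2.resize(a,(480,384),interpolation=cv2.INTER_CUBIC);b=cv2.resize(b,(266,384),interpolation=cv2.INTER_CUBIC)
cv2.imwrite('pics/c.png',np.hstack([a,b])[:,:,::-1])
for nm,(u,v) in dict(med=(245,190),small=(302,238),large=(400,200)).items(): print(nm,onz(t,u,v,100))
# triangulate the knob guess
o1,d1=ray(t,245,190)
for z in(192,220,248):
    print(z,onz(t,245,190,z),onz(s,258,181,z))
k=onz(s,258,181,248);print('knob in top',proj(t,k),'mm/px',(1375-248)/480)
# tank width, saturation-free bright mask in side row
g=s['p'][250].astype(int);print([(i,g[i].tolist()) for i in range(225,295,3)])
P=np.array(k);print('tank edges side',proj(s,[P[0]-58,P[1],80]),proj(s,[P[0]+58,P[1],80]))
E
```

```text
med [554.28745529 117.27528696 100.        ]
small [422.49501117 -29.5954925  100.        ]
large [ 514.68805432 -291.54562171  100.        ]
192 [545.40465621 112.60145857 192.        ] [558.54083598  60.32250717 192.        ]
220 [542.70119562 111.17898905 220.        ] [552.99348903  91.60978542 220.        ]
248 [539.99773502 109.75651954 248.        ] [547.44614209 122.89706367 248.        ]
knob in top (np.float64(239.3602083222783), np.float64(187.03898265086818)) mm/px 2.347916666666667
[(225, [152, 144, 122]), (228, [153, 145, 123]), (231, [156, 147, 124]), (234, [134, 134, 118]), (237, [161, 159, 142]), (240, [176, 174, 156]), (243, [0, 0, 0]), (246, [21, 21, 22]), (249, [20, 19, 20]), (252, [1, 2, 4]), (255, [125, 124, 110]), (258, [124, 122, 109]), (261, [115, 114, 101]), (264, [179, 177, 159]), (267, [171, 168, 151]), (270, [161, 159, 141]), (273, [151, 149, 133]), (276, [136, 134, 119]), (279, [107, 106, 94]), (282, [92, 88, 73]), (285, [188, 178, 152]), (288, [181, 171, 146]), (291, [181, 171, 146]), (294, [180, 171, 146])]
tank edges side (np.float64(282.37773042652975), np.float64(239.0620242405381)) (np.float64(233.1023974771367), np.float64(231.90149605669984))
```

View pics/c.png

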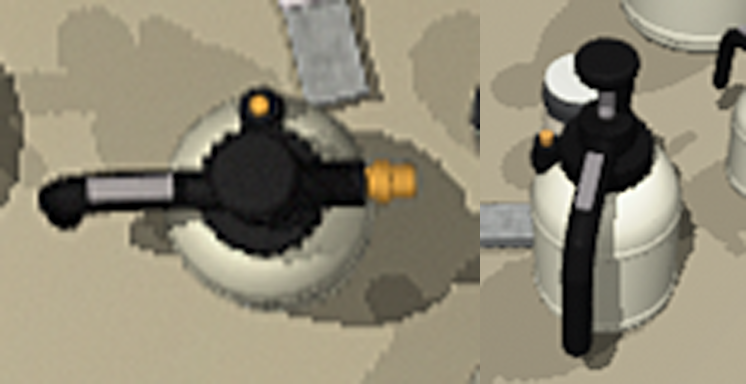

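The medium sprayer is the one meant. Its tank spans 234–283 px in the side view, against 233–282 px predicted for 116 mm. Its knob is at top (242.7,185.8) and side (258,179.3), and its pin at top (244,171.7). Next I triangulate.

```bash
cat >> h.py <<'E'
def tri(c1,p1,c2,p2):
    o1,d1=ray(c1,*p1);o2,d2=ray(c2,*p2)
    k=np.linalg.lstsq(np.c_[d1,-d2],o2-o1,rcond=None)[0]
    a,b=o1+k[0]*d1,o2+k[1]*d2
    return (a+b)/2,np.linalg.norm(a-b)
def totool(P):
    s=ctrl.sense();q=s['ee_rot'];T=R.from_quat([q[1],q[2],q[3],q[0]]).as_matrix()
    return T.T@(np.array(P)-s['eef_pos'])/1000
E
python3 - <<'E'
from h import *
t=cam('top');s=cam('side')
print(tri(t,(242.7,185.8),s,(258,179.3)),onz(t,242.7,185.8,248),onz(s,258,179.3,248))
print('pin',onz(t,244,171.7,165),onz(s,215+66/2.955,160+137/2.955,165), tri(t,(244,171.7),s,(215+66/2.955,160+137/2.955)))
print(totool([549,115,310]),totool([549,115,310])/0.0625, vision.capture('wrist')['mount'])
E
```

```text
(array([549.63600681, 114.99793485, 245.53691854]), np.float64(1.5104732695881633)) [550.13308044 114.92583394 248.        ] [548.37841794 117.80935532 248.        ]
pin [594.82730216 115.26708128 165.        ] [593.02872509 120.70648067 165.        ] (array([594.98214609, 115.48066936, 159.54967852]), np.float64(1.161379838563164))
[-0.49483129 -0.26084504 -0.07882689] [-7.91730072 -4.17352065 -1.26123027] [[-1.86493680e-04 -9.47068339e-01 -3.21031971e-01  8.27356672e+01]
 [ 9.99999007e-01  2.71901346e-04 -1.38304808e-03 -1.01240835e-01]
 [ 1.39713007e-03 -3.21031910e-01  9.47067347e-01 -1.42121693e+02]
 [ 0.00000000e+00  0.00000000e+00  0.00000000e+00  1.00000000e+00]]
```

Knob at (549.6,115), height 245.5 (expected 248). The pin is 45 mm away in +x at about 160 mm high, so both fit. Raising, then going above the knob with the fingers shut.

Request:
play_rows:
  translation:
    - [0,0,-0.06]
    - [-0.03,-0.015,-0.079]
    - [-0.08,-0.042,-0.079]
    - [-0.135,-0.071,-0.079]
    - [-0.19,-0.1,-0.079]
    - [-0.245,-0.129,-0.079]
    - [-0.3,-0.158,-0.079]
    - [-0.355,-0.187,-0.079]
    - [-0.41,-0.216,-0.079]
    - [-0.46,-0.242,-0.079]
  rotation:
    - [0,0,0]
    - [0,0,0]
    - [0,0,0]
    - [0,0,0]
    - [0,0,0]
    - [0,0,0]
    - [0,0,0]
    - [0,0,0]
    - [0,0,0]
    - [0,0,0]
  gripper: [1,1,1,1,1,1,1,1,1,1]
  force: 20

```text
time_s: 1.6
eef_pos: [522.1, 141.0, 310.3]
ee_rot: [0.0, 0.142, 0.99, 0.0]
force: [0.1, 0.5, -0.1]
grip_width: -0.002
grip_force: 0.0
```

```bash
python3 - <<'E'
from h import *
print(totool([549.5,115.5,310]),ctrl.sense()['eef_pos'],ctrl.sense()['grip_width'])
E
```

```text
[-0.03341839 -0.01682492  0.00028963] [522.14638151 141.02737775 310.28772531] -0.001560034760982256
```

Request:
play_rows:
  translation:
    - [-0.0334,-0.0168,0]
    - [-0.0334,-0.0168,0]
    - [-0.0334,-0.0168,0]
  rotation:
    - [0,0,0]
    - [0,0,0]
    - [0,0,0]
  gripper: [1,1,1]

```text
time_s: 1.98
eef_pos: [547.8, 117.9, 310.3]
ee_rot: [-0.0, 0.141, 0.99, 0.0]
force: [0.1, -0.6, -0.4]
grip_width: 0.001
grip_force: 0.0
```

```bash
python3 - <<'E'
from h import *
c=cam('wrist');s=cam('side');st=ctrl.sense();print(st['eef_pos'],st['force'])
p=c['p'].copy()
for P in([549.5,115.5,248],[594.5,115.5,160]):
    u,v=proj(c,P);print(u,v);cv2.circle(p,(int(u),int(v)),3,(255,0,0),-1)
b=cv2.resize(s['p'][140:270,215:305],(266,384),interpolation=cv2.INTER_CUBIC)
cv2.imwrite('pics/d.png',np.hstack([p,b])[:,:,::-1])
E
```

```text
[547.61186395 118.27546073 310.62902971] [-0.07402783  0.58308906 -0.02697602]
251.4319495347283 208.2462086506226
265.3293096317293 214.64942846703525
```

View pics/d.png

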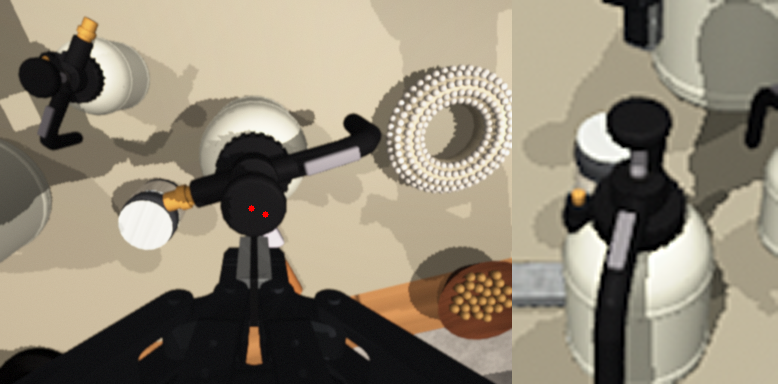

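Wrist view: knob face centre at about (253,204) against (251,208) predicted, so it agrees within 3 mm. The pin is hidden behind the knob. I'll correct the xy and descend to just above it.

```bash
python3 - <<'E'
from h import *
print(totool([548.3,115.3,256]))
E
```

```text
[-0.00147488 -0.00267679  0.05462891]
```

Request:
play_rows:
  translation:
    - [-0.0015,-0.0027,0.02]
    - [-0.0015,-0.0027,0.045]
    - [-0.0015,-0.0027,0.054]
    - [-0.0015,-0.0027,0.054]
  rotation:
    - [0,0,0]
    - [0,0,0]
    - [0,0,0]
    - [0,0,0]
  gripper: [1,1,1,1]

```text
time_s: 2.58
eef_pos: [548.7, 114.8, 256.6]
ee_rot: [-0.0, 0.141, 0.99, 0.0]
force: [0.4, -0.1, -0.0]
grip_width: -0.004
grip_force: 0.0
```

```bash
python3 - <<'E'
from h import *
c=cam('wrist');s=cam('side');st=ctrl.sense();print(st['eef_pos'],st['force'])
b=cv2.resize(s['p'][140:270,215:305],(266,384),interpolation=cv2.INTER_CUBIC)
cv2.imwrite('pics/e.png',np.hstack([c['p'],b])[:,:,::-1])
print(totool([548.3,115.3,222.0]))
E
```

```text
[549.12165229 114.64056096 257.36635203] [-0.03797219 -0.40378765 -0.46622138]
[0.00102853 0.000386   0.03536498]
```

View pics/e.png

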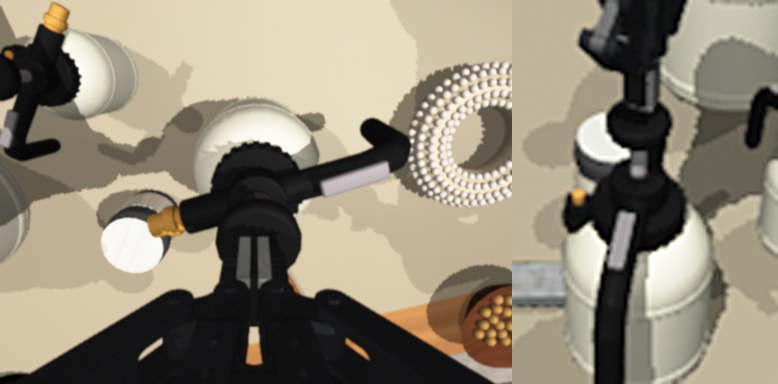

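Fingers are over the knob in both views: wrist 256 against 258 px, side within about 2 px. First stroke: down and read the force.

Request:
play_rows:
  translation:
    - [0,0.0004,0.012]
    - [0,0.0004,0.024]
    - [0,0.0004,0.034]
    - [0,0.0004,0.034]
  rotation:
    - [0,0,0]
    - [0,0,0]
    - [0,0,0]
    - [0,0,0]
  gripper: [1,1,1,1]

```text
time_s: 3.18
eef_pos: [549.8, 114.8, 223.0]
ee_rot: [0.002, 0.141, 0.99, 0.0]
force: [-0.4, 0.2, 12.5]
grip_width: 0.002
grip_force: 5.8
```

Request:
play_rows:
  translation:
    - [0,0,0.002]
    - [0,0,0.003]
    - [0,0,0.003]
  rotation:
    - [0,0,0]
    - [0,0,0]
    - [0,0,0]
  gripper: [1,1,1]

```text
time_s: 3.55
eef_pos: [549.7, 114.8, 220.7]
ee_rot: [0.002, 0.141, 0.99, 0.0]
force: [-0.3, -0.9, 13.3]
grip_width: -0.002
grip_force: 6.3
```

```bash
python3 - <<'E'
from h import *
st=ctrl.sense();print(st['eef_pos'],st['force'])
E
```

```text
[549.74959352 114.81845312 220.72204228] [-0.29990144 -0.93994125 13.25142622]
```

Request:
play_rows:
  translation:
    - [0,0,0.001]
    - [0,0,0.001]
    - [0,0,-0.012]
    - [0,0,-0.025]
    - [0,0,-0.038]
    - [0,0,-0.038]
    - [0,0,-0.038]
    - [0,0,-0.038]
  rotation:
    - [0,0,0]
    - [0,0,0]
    - [0,0,0]
    - [0,0,0]
    - [0,0,0]
    - [0,0,0]
    - [0,0,0]
    - [0,0,0]
  gripper: [1,1,1,1,1,1,1,1]

```text
time_s: 4.55
eef_pos: [548.8, 114.8, 256.6]
ee_rot: [-0.001, 0.141, 0.99, -0.0]
force: [-0.4, 0.0, 0.3]
grip_width: 0.002
grip_force: 0.0
```

```bash
cat >> h.py <<'E'
def pin():
    # image centroids of orange/brass pixels near the boss, both fixed views
    out=[];r={}
    for n,(u0,u1,v0,v1) in dict(side=(228,248,188,220),top=(236,252,162,180)).items():
        c=cam(n);h=cv2.cvtColor(c['p'],cv2.COLOR_RGB2HSV)[v0:v1,u0:u1]
        m=(h[...,0]>8)&(h[...,0]<30)&(h[...,1]>130)&(h[...,2]>90)
        v,u=np.nonzero(m);r[n]=c
        print(n,m.sum(),(u.min()+u0,u.max()+u0,v.min()+v0,v.max()+v0) if m.sum() else None)
    return r
E
python3 - <<'E'
from h import *
st=ctrl.sense();print(st['eef_pos'],st['force'])
r=pin()
for z in(159,164,169,174,179,184): print(z,proj(r['side'],[594.5,115.5,z]))
b=cv2.resize(r['side']['p'][140:270,215:305],(398,576),interpolation=cv2.INTER_CUBIC)
cv2.imwrite('pics/f.png',b[:,:,::-1])
E
```

```text
[548.77759686 114.76832275 256.55636887] [-0.4453068   0.02159018  0.33207815]
side 24 (np.int64(235), np.int64(239), np.int64(203), np.int64(209))
top 0 None
159 (np.float64(237.29374575354683), np.float64(206.53351463082404))
164 (np.float64(237.22034469894996), np.float64(204.92873715291907))
169 (np.float64(237.14631491879626), np.float64(203.31021376061395))
174 (np.float64(237.0716483002033), np.float64(201.6777670808302))
179 (np.float64(236.99633659010414), np.float64(200.0312166756158))
184 (np.float64(236.9203713922063), np.float64(198.37037897565992))
```

View pics/f.png

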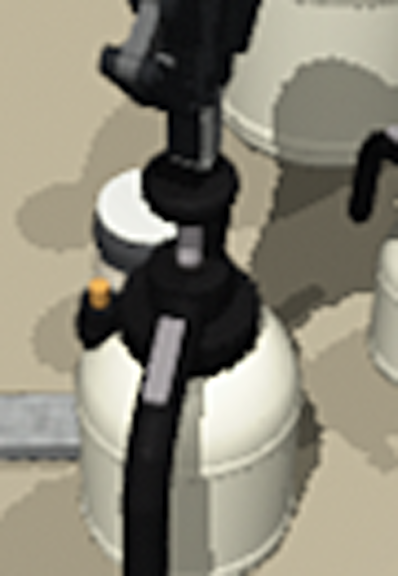

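The pin has risen a little: brass column at side (237, 203–209), top around 165 mm. The knob came back up. Now repeating full strokes.

Request:
play_rows:
  translation:
    - [0,0,0.014]
    - [0,0,0.028]
    - [0,0,0.039]
    - [0,0,0.039]
    - [0,0,0.039]
    - [0,0,0.026]
    - [0,0,0.013]
    - [0,0,0]
    - [0,0,0]
    - [0,0,0]
  rotation:
    - [0,0,0]
    - [0,0,0]
    - [0,0,0]
    - [0,0,0]
    - [0,0,0]
    - [0,0,0]
    - [0,0,0]
    - [0,0,0]
    - [0,0,0]
    - [0,0,0]
  gripper: [1,1,1,1,1,1,1,1,1,1]

```text
time_s: 5.9
eef_pos: [548.6, 114.8, 256.3]
ee_rot: [-0.001, 0.141, 0.99, -0.0]
force: [-0.1, -0.8, 0.4]
grip_width: 0.001
grip_force: 0.0
```

```bash
python3 -c "
from h import *
pin()"
```

```text
side 28 (np.int64(235), np.int64(239), np.int64(201), np.int64(209))
top 0 None
```

Request:
play_rows:
  translation:
    - [0,0,0.014]
    - [0,0,0.028]
    - [0,0,0.039]
    - [0,0,0.039]
    - [0,0,0.039]
    - [0,0,0.026]
    - [0,0,0.013]
    - [0,0,0]
    - [0,0,0]
    - [0,0,0]
  rotation:
    - [0,0,0]
    - [0,0,0]
    - [0,0,0]
    - [0,0,0]
    - [0,0,0]
    - [0,0,0]
    - [0,0,0]
    - [0,0,0]
    - [0,0,0]
    - [0,0,0]
  gripper: [1,1,1,1,1,1,1,1,1,1]

```text
time_s: 7.25
eef_pos: [548.6, 114.8, 256.2]
ee_rot: [-0.001, 0.141, 0.99, -0.0]
force: [0.1, -0.0, -0.8]
grip_width: 0.0
grip_force: 0.0
```

```bash
python3 -c "
from h import *
pin()"
```

```text
side 33 (np.int64(235), np.int64(238), np.int64(200), np.int64(209))
top 0 None
```

Rising steadily (24 → 28 → 33 px). Continuing until it stops changing.

Request:
play_rows:
  translation:
    - [0,0,0.014]
    - [0,0,0.028]
    - [0,0,0.039]
    - [0,0,0.039]
    - [0,0,0.039]
    - [0,0,0.026]
    - [0,0,0.013]
    - [0,0,0]
    - [0,0,0]
    - [0,0,0]
  rotation:
    - [0,0,0]
    - [0,0,0]
    - [0,0,0]
    - [0,0,0]
    - [0,0,0]
    - [0,0,0]
    - [0,0,0]
    - [0,0,0]
    - [0,0,0]
    - [0,0,0]
  gripper: [1,1,1,1,1,1,1,1,1,1]

```text
time_s: 8.6
eef_pos: [548.6, 114.8, 256.2]
ee_rot: [-0.001, 0.141, 0.99, -0.0]
force: [-0.1, 0.3, 0.0]
grip_width: 0.001
grip_force: 0.0
```

```bash
python3 -c "
from h import *
pin()"
```

```text
side 42 (np.int64(235), np.int64(239), np.int64(198), np.int64(209))
top 0 None
```

Request:
play_rows:
  translation:
    - [0,0,0.014]
    - [0,0,0.028]
    - [0,0,0.039]
    - [0,0,0.039]
    - [0,0,0.039]
    - [0,0,0.026]
    - [0,0,0.013]
    - [0,0,0]
    - [0,0,0]
    - [0,0,0]
  rotation:
    - [0,0,0]
    - [0,0,0]
    - [0,0,0]
    - [0,0,0]
    - [0,0,0]
    - [0,0,0]
    - [0,0,0]
    - [0,0,0]
    - [0,0,0]
    - [0,0,0]
  gripper: [1,1,1,1,1,1,1,1,1,1]

```text
time_s: 9.95
eef_pos: [548.6, 114.8, 256.2]
ee_rot: [-0.001, 0.141, 0.99, -0.0]
force: [0.1, -0.3, -0.9]
grip_width: -0.0
grip_force: 0.0
```

```bash
python3 -c "
from h import *
pin()"
```

```text
side 42 (np.int64(235), np.int64(239), np.int64(198), np.int64(209))
top 0 None
```

Request:
play_rows:
  translation:
    - [0,0,0.014]
    - [0,0,0.028]
    - [0,0,0.039]
    - [0,0,0.039]
    - [0,0,0.039]
    - [0,0,0.026]
    - [0,0,0.013]
    - [0,0,0]
    - [0,0,0]
    - [0,0,0]
  rotation:
    - [0,0,0]
    - [0,0,0]
    - [0,0,0]
    - [0,0,0]
    - [0,0,0]
    - [0,0,0]
    - [0,0,0]
    - [0,0,0]
    - [0,0,0]
    - [0,0,0]
  gripper: [1,1,1,1,1,1,1,1,1,1]

```text
time_s: 11.3
eef_pos: [548.6, 114.8, 256.2]
ee_rot: [-0.001, 0.141, 0.99, -0.0]
force: [0.2, 0.1, -0.4]
grip_width: -0.002
grip_force: 0.0
```

```bash
python3 -c "
from h import *
pin()"
```

```text
side 41 (np.int64(235), np.int64(239), np.int64(198), np.int64(209))
top 0 None
```

The pin no longer changes (top row 198, as predicted for 184 mm). Lifting and taking the hand away.

Request:
play_rows:
  translation:
    - [0,0,-0.03]
    - [0,0,-0.06]
    - [0.03,0.01,-0.07]
    - [0.08,0.04,-0.07]
    - [0.13,0.07,-0.07]
    - [0.18,0.1,-0.07]
    - [0.23,0.13,-0.07]
    - [0.23,0.13,-0.07]
    - [0.23,0.13,-0.07]
    - [0.23,0.13,-0.07]
  rotation:
    - [0,0,0]
    - [0,0,0]
    - [0,0,0]
    - [0,0,0]
    - [0,0,0]
    - [0,0,0]
    - [0,0,0]
    - [0,0,0]
    - [0,0,0]
    - [0,0,0]
  gripper: [1,1,1,1,1,1,1,1,1,1]

```text
time_s: 12.65
eef_pos: [365.4, 303.2, 327.0]
ee_rot: [-0.0, 0.142, 0.99, -0.0]
force: [0.1, -0.3, -0.3]
grip_width: 0.003
grip_force: 0.0
```

```bash
python3 - <<'E'
from h import *
r=pin()
t=r['top']; a=cv2.resize(t['p'][140:240,180:300],(460,384),interpolation=cv2.INTER_CUBIC)
b=cv2.resize(r['side']['p'][140:270,215:305],(266,384),interpolation=cv2.INTER_CUBIC)
cv2.imwrite('pics/g.png',np.hstack([a,b])[:,:,::-1])
h=cv2.cvtColor(t['p'],cv2.COLOR_RGB2HSV)[160:180,236:256]; v,u=np.nonzero((h[...,1]>130)&(h[...,2]>90)&(h[...,0]<30))
print(u.mean()+236,v.mean()+160,[proj(t,[595,115.4,z]) for z in(160,184)])
E
```

```text
side 41 (np.int64(235), np.int64(239), np.int64(198), np.int64(209))
top 15 (np.int64(242), np.int64(245), np.int64(169), np.int64(172))
243.4 170.6 [(np.float64(244.05466823789772), np.float64(171.89383004926182)), (np.float64(243.52493801113917), np.float64(170.62900858094187))]
```

View pics/g.png

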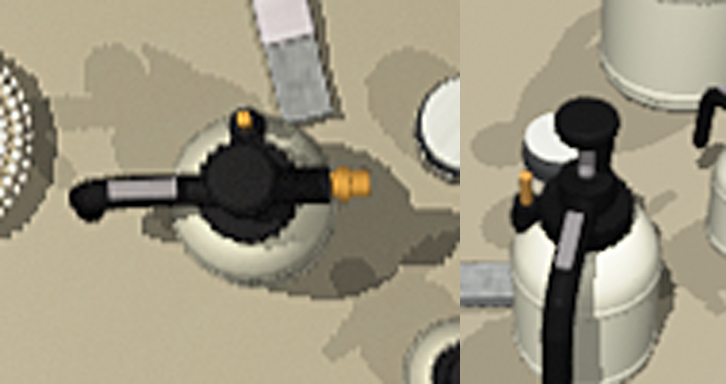

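The pin stands fully out: it is at top (243.4,170.6), as predicted for 184 mm. The knob is up, the sprayer hasn't moved and the hand is clear.

```bash
python3 -c "
from rig import ctrl
print(ctrl.finish_job())"
```

```text
the job is handed in; nothing more can be done
None
```

The job is handed in: six full strokes brought the pressure pin fully out at about 184 mm (the last two changed nothing), the knob is up, the sprayer stands where it was, and the hand is clear; it took about 13 s.

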